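# Key on the code reader and show it the filter plate

### The arm

A 6-joint arm with a two-finger parallel gripper is mounted at the origin on the work surface. World frame = base frame: x ahead of the robot, y to its left, z up, the work surface at z = 0. Lengths are in mm, angles in degrees, forces in N, time in s.
With the tool pointing down it reaches from about 275 to 725 mm from the base axis. Payload 5.6 kg.
Tool frame: the origin (TCP) lies at the very end of the fingers, on their centre line; the grasp point (between the pads) lies 19 mm behind it (r.tcp_to_grasp is the distance from the TCP to the grasp point, in mm); z points along the fingers, y is the line along which they close (so a half turn about z gives the same grasp; the last joint's range is limited). The gripper opens to 85 mm and grips with 20 to 120 N. Pads are 22 mm wide; open, the fingers measure 114 mm over their backs; the gripper's body (76 mm by 85 mm) begins 54 mm behind the grasp point. The pads swing forward as they close: fully open they stand 13 mm farther back than shut.
Start: joints at [81.853, 14.616, 6.199, 0, -81.583, -16.306], TCP at [227.651, 500.667, 231.283] pointing down, gripper open.
Joint ranges: [-168.99, 168.99], [-69.2, 112.95], [-62.41, 85.93], [-164.36, 98.24], [-168.68, -3.75], [-174.98, 174.98]. Speed limits (degrees/s): [147.25, 147.25, 180, 180, 180, 180].

### API

Orientations are given as a 3x3 rotation matrix whose columns are the frame's x, y, z axes.
In Python, from cell import readout, imaging, r gives the robot as it stands. The module is installed in compiled form; this text tells all that it offers.
- The arm moves only by the shell command python3 -m inch 'ROWS' [FORCE]. ROWS is a JSON object of lists of equal length, an entry for each row: "delta_pos": the shift along the tool's x, y, z in cm, a list of three; "turn": the turn about the tool's z in degrees; "gripper": the closure, from 0 (fully open) to 1 (shut). A call has 1 to 20 rows; each row shifts and turns the commanded pose from where the row before left it, along the tool's axes as they then stand; what a row does not reach is not made up. A row lasts 1/10 s, in which the tool goes at most 50 mm and 8.59 degrees, less where a joint would pass 70% of its speed; a pose out of reach is approached as far as the arm can. A call with a gripper value outside its range is refused whole. The fingers move at their own pace and stop on an object; FORCE is the grip in N (left out, the last holds). Time passes only in rows, so rows that do not move let the fingers close. It gives the time, the measured TCP pose, the force, the opening and the grip force at its end, in the units of the state.
- readout.get_state(): the state, without advancing time (a new reading comes with each control period).
- imaging.get_image(name): name is "scene" or "top" or "wrist"; returns the picture (384x512x3 uint8, red, green, blue); there is no depth.
- imaging.camera_params(name): a dict with "camera_matrix" (3x3 intrinsics, pixels), "dist" ([k1, k2, p1, p2, k3] as OpenCV has them; the pictures are not rectified), "R" (3x3) and "t" (3): a world point X has camera coordinates R X + t. Camera axes: x right, y down, z forward; pixel columns grow to the right and rows downward; lengths in mm; the calibration is good to about 2 mm. A picture is of the moment at which its call begins: read the wrist's pose just before it. camera_params takes no time and is no camera call; for the wrist camera it gives the pose at the moment of the call.
- r.job_done(): hands the job in; it is judged then, once.
The state is a dict: "clock": time; "joints": joint angles; "joint_vel": joint speeds; "joint_torque": joint torques, N m; "position": TCP position; "tool_rot": TCP orientation; "ft_force": force on the tool from outside, world axes, zero at the start; "wrist_torque": the same for the moment, N m; "width": opening from 0.0 (shut) to 1.0 (fully open); "gripper_force": force on a finger pad.
Only numpy, scipy, OpenCV 4.12 (cv2) and the standard library are available. Lean on these libraries where they do the work, as an engineer would, in place of code of your own. Each camera call takes 0.05 s, during which the arm holds its last target. There are 200 camera calls.

### The job

Switch on the code reader: take the red key from its blue holder, push it fully home in the lock on the white console, turn it clockwise as far as it goes and let go, leaving it in there. Then lift the glass filter plate out of its stand, gripping it by the clear end only (the frosted end with the label is the one with the notched corner), and show it with the label face up, tipped at least 45 degrees from upright, the label about 15 cm above the middle of the green mat. Finish while still holding it there motionless, and leave the module, jar and screwdriver where they are.

Things in the scene. Friction and masses are not known exactly. Their poses are not given: they have to be found in the camera images.
- key: Red key standing upright, blade down, in its holder. Steel blade 14 (x) x 5 (y) x 22 (z) mm; above it a red grip 28 (x) x 10 (y) x 38 (z) mm, whose underside is the shoulder. Origin at the centre of the blade's lower end; the grip spans z = 22 to 60 mm. The same after a half turn about z. 35 g.
- holder: Fixed blue block 44 x 44 x 30 mm, origin at the centre of its underside; upright slot 17 (x) x 8 (y) mm, 25 mm deep, in the middle of its top, in which the key stands, shoulder on the block, its x along the slot.
- console: Fixed white box of the code reader, 100 (x) x 90 (y) x 45 (z) mm, origin at the centre of its underside; the lock, a dark steel drum 44 mm across whose top is 75 mm above the table, stands in the middle of its top on a yellow disc.
- lock_slot (a point): Centre of the mouth of the lock's key slot, level with the drum's top; z up. Slot 17 (this x) x 8 (y) mm, 25 mm deep; the key goes in with its x along this x, either way round, until its shoulder rests on the drum, its lower end 22 mm below this point. Turns with the lock.
- lock (a joint): Angle of the lock in rad: about 0 to 0.12 at the start (off), grows as the drum turns clockwise seen from above, hard stop at 1.0 (on). Stiff (0.06 N m), stays where it is left. The key has about 0.2 rad of play in the slot, to be turned besides.
- stand: Fixed black stand 110 (x) x 60 (y) mm with a slot along its x, 94 x 10 mm, floor 6 mm and top 18 mm above the table. It looks the same after a half turn. Origin at the centre of its underside.
- plate: Glass plate 90 (x) x 8 (y) x 50 (z) mm, 60 g, upright in the stand, top edge 56 mm above the table. Origin: its centre; x along it to the frosted end, y out of the label face, z up at the start. Clear blue-green end x = -45 to 13 mm, white frosted end 13 to 45, upper corner notched 12 (x) x 10 (z) mm. Yellow barred label on its +y face: seen from there, notch on top, the notch is at the left.
- label (a point): Centre of the label, on the plate's +y face, 29 mm from the plate's centre towards the frosted end and 4 mm below it; axes as the plate's.
- mat: Fixed green reading mat 100 x 100 x 3 mm with a white cross; origin at the centre of its underside, on the table.
- module: Loose terminal module, bystander: white base 50 x 80 x 12 mm with teal and green blocks, 28 mm high in all; origin at the centre of its underside.
- jar: Loose jar with blue cap, bystander, 52 mm across, 60 mm high; origin at the centre of its underside.
- driver: Loose screwdriver lying on the table, bystander, along its x, red handle to -x, about 140 mm long and under 35 mm high; origin under its middle.

How it is judged:
By the outcome, as a careful person would: the job done as asked, in the order asked, and still so for the second after the job is handed in, while the arm keeps its last pose, push and grip.
It also fails if it takes over 51 s, if anything falls off the work surface, if the arm or the gripper's body presses on something with over 40 N, if the wrist force passes 120 N, or if a joint passes its speed limit or range.

## Working session

There is one attempt and no reset: what is moved stays moved. The work goes in short steps, Python scripts to look and compute and a shell command to move; the robot and the scene stay as the last step left them, time stands still between calls to the robot, and variables do not carry over. Pictures are saved under pics/ and viewed, at most 10 in all, crops included, and the job is handed in when it is done.

```bash
mkdir -p pics; ls
python3 - <<'E'
from cell import readout, imaging, r
import cv2, numpy as np
a=imaging.get_image("scene");b=imaging.get_image("top");
for n,i in(("scene",a),("top",b)): cv2.imwrite(f"pics/{n}0.png",i[:,:,::-1])
np.savez("im0.npz",scene=a,top=b)
for n in("scene","top","wrist"):
    p=imaging.camera_params(n);print(n,{k:np.round(v,3).tolist() for k,v in p.items()})
s=readout.get_state();print(s)
E
```

```text
pics
scene {'camera_matrix': [[347.292, 0.0, 252.54], [0.0, 347.292, 191.48], [0.0, 0.0, 1.0]], 'dist': [-0.103, 0.0, 0.0, 0.0, 0.0], 'R': [[0.247, 0.969, -0.01], [0.652, -0.174, -0.738], [-0.717, 0.175, -0.675]], 't': [-155.193, -314.777, 1316.829]}
top {'camera_matrix': [[395.066, 0.0, 255.211], [0.0, 395.066, 191.537], [0.0, 0.0, 1.0]], 'dist': [-0.107, 0.0, 0.0, 0.0, 0.0], 'R': [[-0.069, -0.998, -0.002], [-0.977, 0.068, -0.2], [0.2, -0.012, -0.98]], 't': [48.866, 568.544, 968.333]}
wrist {'camera_matrix': [[334.883, 0.0, 256.518], [0.0, 334.883, 191.7], [0.0, 0.0, 1.0]], 'dist': [-0.018, 0.0, 0.0, 0.0, 0.0], 'R': [[-0.414, -0.911, 0.002], [-0.875, 0.398, 0.276], [-0.252, 0.113, -0.961]], 't': [549.382, -34.756, 378.166]}
{'clock': 0.1, 'joints': array([ 8.18528534e+01,  1.46508520e+01,  6.13837248e+00, -2.47405013e-02,
       -8.15835246e+01, -1.63069713e+01]), 'joint_vel': array([ 0.16029582, -0.06002314,  0.25946923,  0.12350478, -0.03056541,
       -0.02339039]), 'joint_torque': array([-2.68351083e-03, -3.87607026e+01,  2.38473576e+01,  5.37796363e+00,
       -3.83427498e-03,  6.61196378e-07]), 'position': array([227.43910614, 500.28519518, 230.47573143]), 'tool_rot': array([[ 9.10266769e-01, -4.14021706e-01, -6.60297092e-04],
       [-4.14022228e-01, -9.10265368e-01, -1.59812883e-03],
       [ 6.06144503e-05,  1.72810124e-03, -9.99998505e-01]]), 'ft_force': array([ 0.09426127, -0.6493986 , -1.24761239]), 'wrist_torque': array([ 0.01887862,  0.04138054, -0.00916993]), 'gripper_force': 0.0, 'width': 1.0012582932423273}
```

View pics/top0.png

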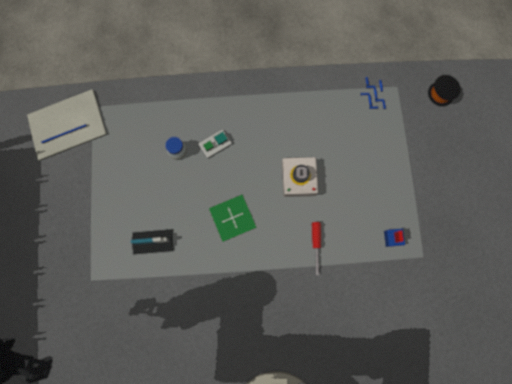

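View pics/scene0.png

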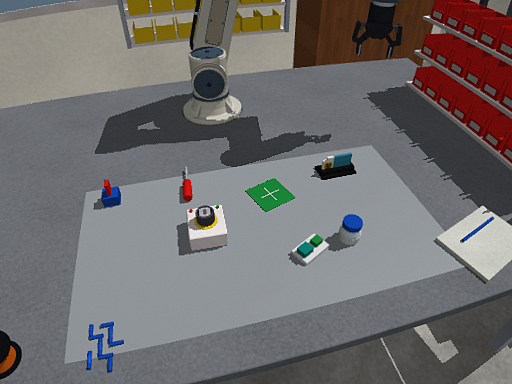

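The top view shows the key and holder at (400,237), console (300,176), plate in its stand (153,241), mat (233,217), and the driver, module and jar in between. In the scene view the label's white/yellow end sits on the mat-far side at (326,167), key at (108,190). I'll do coarse ray casting next.

```bash
cat > h.py <<'E'
from cell import readout, imaging, r
import cv2, numpy as np
def ray(p,px):
    K,d,R,t=[np.array(p[k],float) for k in("camera_matrix","dist","R","t")]
    u=cv2.undistortPoints(np.array(px,float).reshape(-1,1,2),K,d).reshape(-1,2)
    return -R.T@t,np.c_[u,np.ones(len(u))]@R
def onz(p,px,z):
    c,d=ray(p,px); return c+d*((z-c[2])/d[:,2])[:,None]
def proj(p,X):
    K,d,R,t=[np.array(p[k],float) for k in("camera_matrix","dist","R","t")]
    return cv2.projectPoints(np.array(X,float).reshape(-1,3),cv2.Rodrigues(R)[0],t,K,d)[0].reshape(-1,2)
def hsv(im): return cv2.cvtColor(im,cv2.COLOR_RGB2HSV)
def biggest(m,roi=None):
    m=m.astype(np.uint8)
    if roi: z=np.zeros_like(m); x0,y0,x1,y1=roi; z[y0:y1,x0:x1]=m[y0:y1,x0:x1]; m=z
    c=max(cv2.findContours(m,cv2.RETR_EXTERNAL,cv2.CHAIN_APPROX_NONE)[0],key=cv2.contourArea)
    return c.reshape(-1,2).astype(float)
def rect(P):
    (x,y),(w,h),a=cv2.minAreaRect(np.array(P[:,:2],np.float32))
    if w<h: w,h,a=h,w,a+90
    return np.round([x,y,w,h,(a+90)%180-90],1)   # centre, long, short, long-axis angle
def yaw():
    s=readout.get_state(); R=s["tool_rot"]; return s["position"],np.degrees(np.arctan2(R[1,1],R[0,1])),s["joints"]
E
python3 - <<'E'
from h import *
im=np.load("im0.npz")["top"];p=imaging.camera_params("top");H=hsv(im);h,s,v=[H[...,i].astype(int) for i in range(3)]
def go(n,m,roi,z): print(n,rect(onz(p,biggest(m,roi),z)))
go("holder+",(h>105)&(h<130)&(s>120),(375,220,420,255),30)
go("key top",((h<8)|(h>172))&(s>150),(385,225,420,250),68)
go("mat",(h>45)&(h<75)&(s>120),(200,185,265,250),3)
go("stand",v<60,(125,220,180,260),18)
go("console",(v>150)&(s<60),(275,150,325,205),45)
go("yellow",(h>18)&(h<35)&(s>120),(280,160,320,190),47)
go("driver",((h<8)|(h>172))&(s>150),(305,215,330,255),12)
go("jar",(h>105)&(h<130)&(s>120),(155,130,195,165),60)
E
```

```text
holder+ [ 428.  -348.9   50.2   41.9  -88.5]
key top [ 427.6 -347.1   26.3   18.4   -7.6]
mat [514.8  76.   96.   95.2  19.2]
stand [462.9 289.7 107.9  55.  -89. ]
console [ 609.8 -111.5   96.8   86.1   -2.2]
yellow [ 602.5 -106.4   52.7   33.7   54. ]
driver [ 452.2 -144.8   66.9   21.4   -5.4]
jar [711.4 217.7  44.2  39.8  41.3]
```

```bash
python3 -m inch '{"delta_pos":[[0,0,0],[0,0,0],[1.76,4.51,0.17],[1.76,4.51,0.17],[1.76,4.51,0.17],[1.76,4.51,0.17],[1.76,4.51,0.17],[1.76,4.51,0.17],[1.76,4.51,0.17],[1.76,4.51,0.17],[1.76,4.51,0.17],[1.76,4.51,0.17],[1.76,4.51,0.17],[1.76,4.51,0.17],[1.76,4.51,0.17],[1.76,4.51,0.17],[1.76,4.51,0.17],[1.76,4.51,0.17],[1.76,4.51,0.17],[1.76,4.51,0.17]],"turn":[-8.2,-8.2,0,0,0,0,0,0,0,0,0,0,0,0,0,0,0,0,0,0],"gripper":[0,0,0,0,0,0,0,0,0,0,0,0,0,0,0,0,0,0,0,0]}'
python3 -m inch '{"delta_pos":[[0,0,0],[0,0,0],[0,0,0]],"turn":[0,0,0],"gripper":[0,0,0]}'
python3 - <<'E'
from h import *
print(yaw());p=imaging.camera_params("wrist");im=imaging.get_image("wrist")
cv2.imwrite("pics/w1.png",im[:,:,::-1]);np.save("w1.npy",im)
import pickle;pickle.dump(p,open("w1.pkl","wb"))
print(-p["R"].T@p["t"], proj(p,[[428,-348,68]]))
E
```

```text
clock: 2.1
position: [427.4, -349.6, 200.1]
tool_rot: [[0.99, -0.141, -0.001], [-0.141, -0.99, 0.001], [-0.001, -0.0, -1.0]]
ft_force: [1.6, -0.2, 1.4]
width: 1.001
gripper_force: 0.0
clock: 2.4
position: [427.4, -346.8, 200.6]
tool_rot: [[0.99, -0.14, -0.0], [-0.14, -0.99, 0.0], [-0.0, -0.0, -1.0]]
ft_force: [-0.3, 1.0, 0.3]
width: 1.003
gripper_force: 0.0
(array([ 427.38102072, -346.84870829,  200.61095791]), np.float64(-98.03438763132449), array([-2.27802556e+01,  1.53002913e+01,  2.66158312e+00, -1.42170645e-02,
       -7.73831597e+01,  1.04748979e+02]))
[ 497.47021892 -356.74861034  342.28431202] [[257.83133157 181.65017402]]
```

View pics/w1.png

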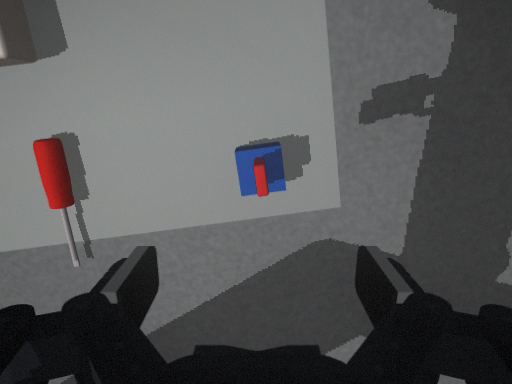

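The wrist view shows the holder at about (262,170) and the red key at (260,177), its long side running nearly up the picture, both well clear of the fingers.

Run:
```python
from h import *
import pickle
im=np.load("w1.npy");p=pickle.load(open("w1.pkl","rb"));H=hsv(im);h,s,v=[H[...,i].astype(int) for i in range(3)]
red=((h<8)|(h>172))&(s>130);blue=(h>105)&(h<130)&(s>120)
roi=(225,135,300,210)
R=biggest(red,roi)
for r0 in range(154,202,3):
    q=np.where(red[r0,240:290])[0]; print(r0,q.min()+240 if len(q) else None,q.max()+240 if len(q) else None,v[r0,258:266])
m=(red|blue)
print("holder px",rect(biggest(blue,roi)),"world",rect(onz(p,biggest(blue|red,roi),30)))
print("red at68",rect(onz(p,R,68)),"red at 30",rect(onz(p,R,30)))
P=onz(p,R,68);print(P[:,:2].min(0),P[:,:2].max(0))
print("blue v hist",np.unique(v[blue&(np.arange(512)[None]<300)&(np.arange(512)[None]>225)]//15*15,return_counts=True))
```

```text
154 None None [148 150 151 150 151 111 110 108]
157 None None [84 86 81 79 78 70 95 95]
160 254 262 [85 87 86 83 84 85 62 95]
163 254 263 [85 86 85 85 85 84 78 95]
166 254 264 [164 165 167 169 175 151 112  65]
169 254 264 [185 185 184 181 180 169 129  69]
172 254 265 [187 186 182 179 179 182 144 105]
175 255 265 [185 186 185 183 179 178 159 122]
178 255 266 [187 185 185 181 181 180 176 135]
181 256 266 [188 183 184 182 180 179 178 152]
184 256 266 [186 184 182 183 181 178 176 170]
187 257 267 [187 185 184 182 180 178 177 179]
190 257 267 [184 186 185 180 179 180 181 176]
193 257 267 [184 186 182 181 180 177 178 175]
196 None None [150 146 129 126 140 143 140 138]
199 None None [139 142 140 138 139 140 140 141]
holder px [260.1 169.9  46.1  45.5  -7.6] world [ 4.277e+02 -3.505e+02  4.700e+01  4.340e+01  2.000e-01]
red at68 [ 4.317e+02 -3.506e+02  3.250e+01  9.500e+00 -2.000e-01] red at 30 [ 4.226e+02 -3.498e+02  3.700e+01  1.080e+01 -2.000e-01]
[ 415.49072474 -355.36587152] [ 447.99899761 -345.83268202]
blue v hist (array([  0,  15,  60,  75,  90, 105, 120, 135, 150]), array([ 12,   9,   7,   5, 512,  33,   7, 680, 382]))
```

```bash
python3 -m inch '{"delta_pos":[[0,0,0],[0.19,0.37,4],[0,0,4],[0,0,4],[0,0,3],[0,0,1.5],[0,0,0],[0,0,0],[0,0,0]],"turn":[-8,0,0,0,0,0,0,0,0],"gripper":[0,0,0,0.3,0.5,0.5,0.5,0.5,0.5]}' 40
python3 - <<'E'
from h import *
print(yaw());p=imaging.camera_params("wrist");im=imaging.get_image("wrist")
cv2.imwrite("pics/w2.png",im[:,:,::-1]);np.save("w2.npy",im)
E
```

```text
clock: 3.35
position: [430.7, -351.4, 37.6]
tool_rot: [[1.0, 0.0, 0.003], [0.0, -1.0, -0.002], [0.003, 0.002, -1.0]]
ft_force: [-0.2, 0.5, -0.2]
width: 0.499
gripper_force: 0.0
(array([ 430.67454978, -351.37656319,   37.55725391]), np.float64(-89.99582743387255), array([-2.30674667e+01,  2.29572557e+01, -1.17244371e+01,  2.64815590e-02,
       -5.51301366e+01,  1.13056670e+02]))
```

View pics/w2.png

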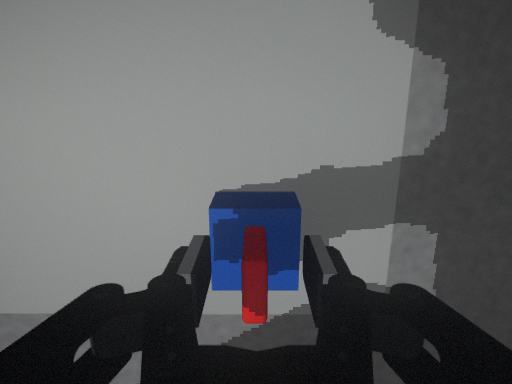

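Picture: key (255,275) is centred between the open pads, holder below it. Closing, lifting and carrying over toward the lock.

```bash
python3 -m inch '{"delta_pos":[[0,0,0],[0,0,0],[0,0,0],[0,0,0],[0,0,0]],"turn":[0,0,0,0,0],"gripper":[1,1,1,1,1]}' 60
python3 -m inch '{"delta_pos":[[0,0,-2],[0,0,-4],[0,0,-4],[0,0,-3],[2.4,-3.4,0],[2.4,-3.4,0],[2.4,-3.4,0],[2.4,-3.4,0],[2.4,-3.4,0],[2.4,-3.4,0],[2.4,-3.4,0],[0,0,0],[0,0,0],[0,0,0]],"turn":[0,0,0,0,0,0,0,0,0,0,0,0,0,0],"gripper":[1,1,1,1,1,1,1,1,1,1,1,1,1,1]}'
python3 - <<'E'
from h import *
import pickle
print(yaw());p=imaging.camera_params("wrist");im=imaging.get_image("wrist");pickle.dump(p,open("w3.pkl","wb"))
cv2.imwrite("pics/w3.png",im[:,:,::-1]);np.save("w3.npy",im)
c=im[120:270,180:340]
cv2.imwrite("pics/w3c.png",cv2.resize(c,None,fx=4.5,fy=4,interpolation=cv2.INTER_CUBIC)[:,:,::-1])
E
```

```text
clock: 3.9
position: [429.9, -351.5, 36.4]
tool_rot: [[1.0, -0.001, 0.001], [-0.001, -1.0, -0.001], [0.001, 0.001, -1.0]]
ft_force: [0.1, 1.1, 5.7]
width: 0.107
gripper_force: 59.3
clock: 5.3
position: [597.2, -113.9, 165.3]
tool_rot: [[1.0, -0.001, -0.001], [-0.001, -1.0, -0.0], [-0.001, 0.0, -1.0]]
ft_force: [0.6, -0.2, -0.6]
width: 0.106
gripper_force: 58.8
(array([ 597.16643783, -113.87966453,  165.31250394]), np.float64(-90.08531904423613), array([ 3.91624175e+00,  2.26541942e+01,  8.01224431e+00, -1.49443167e-04,
       -7.54128891e+01,  8.59984751e+01]))
```

View pics/w3.png

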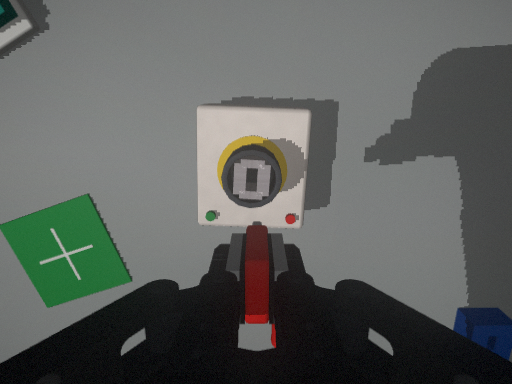

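The slot is the dark patch at (252,180) between light plates on the drum, nearly upright in the picture; the held key's grip starts at row 227 with the blade tip at (257,224). Measuring both now.

Run:
```python
from h import *
import pickle
im=np.load("w3.npy");p=pickle.load(open("w3.pkl","rb"));g=cv2.cvtColor(im,cv2.COLOR_RGB2GRAY).astype(int)
print("rows/cols of slot");print(g[158:204:2,230:276:2])
print(im[218:236,257].tolist());print(g[224:330:2,257])
H=hsv(im);h,s,v=[H[...,i].astype(int) for i in range(3)]
con=(v>150)&(s<45)
print("console",rect(onz(p,biggest(con,(185,95,320,235)),45)))
```

```text
rows/cols of slot
[[ 74  81  76  74  72  65  76  74  72  76  74  72  75  74  75  71  72  74
   74  71  71  60  53]
 [ 79  78  71  72  72  88 137 134 132 132 132 127 131 132 114 117  98  98
   74  75  73  72  66]
 [ 75  73  74  77  76  90 138 142 139 139 141 136 138 141 143 140 140 127
   71  68  75  77  72]
 [ 75  61 115 141 142 133 139 141 137 139 139 136 141 140 152 160 140 123
   73  74  63  74  73]
 [ 68  60 134 143 140 139 151 141 138 140 139 136 141 142 150 167 150 139
  139 138 134  72  73]
 [ 54  61 139 143 139 139 142 145 125  83  82  88  93 108 139 144 161 153
  141 140 116  54  73]
 [ 57  61 141 142 144 142 140 141 120  57  57  59  56  57 139 138 139 138
  141 137  99  54  60]
 [ 54  57 139 140 139 140 137 140 101  56  61  58  56  57 139 139 139 140
  137 140  96  54  47]
 [ 52  59 140 146 143 141 142 145  90  59  58  55  58  60 139 138 141 140
  139 139  75  54  46]
 [ 52  61 140 139 141 140 140 139  85  58  57  59  58  57 143 141 142 143
  141 142  76  56  51]
 [ 53  59 135 140 140 137 138 140  78  55  56  58  57  60 139 140 140 139
  141 138  60  53  47]
 [ 53  59 138 1
[... 975 characters left out ...]
2  60  49  55  49  52  53  57  55  60  62  69  69  71
   72  71  71 131 182]
 [182 183 145  75  75  72  70  70  65  58  54  54  55  61  71  71  73  71
   72  65 171 183 184]]
[[185, 176, 170], [184, 176, 170], [181, 175, 168], [119, 114, 109], [78, 73, 74], [76, 73, 73], [72, 69, 69], [81, 51, 48], [81, 43, 40], [82, 44, 39], [83, 45, 42], [81, 42, 42], [82, 41, 40], [80, 42, 37], [81, 42, 40], [80, 40, 36], [82, 41, 41], [82, 42, 40]]
[ 70  54  56  53  53  53  48  49  51  49  49  48  46  47  44  45  46  46
  48  46  52  53  49  50  47  47  48  47  42  44  45  42  44  45  45  44
  43  44  46  43  47  45  40  43  41  39  70  68  64  59 119 120 117]
console [ 610.8 -109.5   96.9   86.2   -2.4]
```

Run:
```python
from h import *
import pickle
im=np.load("w3.npy");p=pickle.load(open("w3.pkl","rb"));g=cv2.cvtColor(im,cv2.COLOR_RGB2GRAY)
f=8;x0,y0=240,162;c=cv2.resize(g[y0:198,x0:264],None,fx=f,fy=f,interpolation=cv2.INTER_LINEAR)
P=(biggest(c<100)+.5)/f-.5+[x0,y0]
W=onz(p,P,75);print("slot",cv2.minAreaRect(W[:,:2].astype(np.float32)),P.min(0),P.max(0))
M=cv2.moments(W[:,:2].astype(np.float32).reshape(-1,1,2));print("centroid",M["m10"]/M["m00"],M["m01"]/M["m00"])
tz=165.3
for n,row,z in(("top edge",315.5,tz+31.6),("shoulder",224.7,tz-6.4),("blade tip",220.8,tz-28.4)):
    print(n,onz(p,[[257,row]],z))
red=((hsv(im)[...,0]<8)|(hsv(im)[...,0]>172))&(hsv(im)[...,1]>100)
for r0 in(228,240,260,290,310,318):
    q=np.where(red[r0,225:290])[0]+225; print(r0,q.min(),q.max())
bl=g[218:226,245:270];print(bl)
```

```text
slot ((610.4103393554688, -110.20681762695312), (8.054750442504883, 16.937042236328125), 86.33283233642578) [245.1875 167.5625] [257.4375 190.9375]
centroid 610.4147198938746 -110.20199144848293
top edge [[ 586.88579597 -114.16223839  196.9       ]]
shoulder [[ 609.12919064 -114.22975841  158.9       ]]
blade tip [[ 602.64005846 -114.25971163  136.9       ]]
228 247 266
240 247 267
260 245 268
290 245 268
310 232 268
318 244 281
[[178 179 178 177 175 175 176 178 176 178 177 178 178 179 180 179 177 179
  180 180 178 177 177 178 178]
 [180 178 177 177 177 175 175 176 175 177 177 179 178 178 177 179 180 178
  178 180 178 178 177 178 179]
 [179 179 177 177 177 175 175 176 175 175 176 175 176 176 177 180 179 177
  177 176 177 178 178 179 175]
 [177 178 178 177 175 176 175 175 139 118 115 116 115 116 117 155 175 177
  179 179 179 176 177 177 177]
 [177 177 178 177 177 178 175 158  94  75  77  73  75  75  76  91 130 176
  175 176 175 178 177 178 179]
 [177 175 178 177 178 177 176 125  81  70  74  71  74  72  70  71 116 172
  177 176 177 176 176 180 179]
 [172 173 174 172 175 176 174 114  79  72  72  73  70  73  68  71  94 174
  177 176 176 176 177 177 177]
 [159 161 164 119 105  93  95  71  63  59  59  59  60  55  59  55  61  92
   95 105 141 168 170 172 172]]
```

Slot fits 17 x 8 mm at (610.4,-110.2), angle -3.7°; the key sits about 1.9 mm behind the tool axis. Aligning and going down to just above the mouth.

```bash
python3 -m inch '{"delta_pos":[[1.51,-0.41,2],[0,0,3],[0,0,0.8],[0,0,0],[0,0,0],[0,0,0]],"turn":[0,3.6,0,0,0,0],"gripper":[1,1,1,1,1,1]}'
python3 - <<'E'
from h import *
for i in range(3):
    im=imaging.get_image("wrist");s=readout.get_state();print(s["position"].round(1),yaw()[1].round(2),s["ft_force"].round(1))
g=cv2.cvtColor(im,cv2.COLOR_RGB2GRAY);p=imaging.camera_params("wrist")
cv2.imwrite("pics/w4.png",cv2.resize(im[150:290,170:350],None,fx=4,fy=4,interpolation=cv2.INTER_CUBIC)[:,:,::-1])
E
```

```text
clock: 5.95
position: [613.6, -109.7, 109.6]
tool_rot: [[0.998, -0.063, 0.003], [-0.063, -0.998, -0.0], [0.003, 0.0, -1.0]]
ft_force: [1.1, 0.1, -0.3]
width: 0.111
gripper_force: 58.8
[ 613.6 -109.5  109.4] -93.63 [ 0.4 -0.   0.3]
[ 613.4 -109.4  109.1] -93.63 [-0.7 -0.  -0.3]
[ 613.3 -109.4  108.8] -93.64 [-0.6 -1.  -0.3]
```

View pics/w4.png

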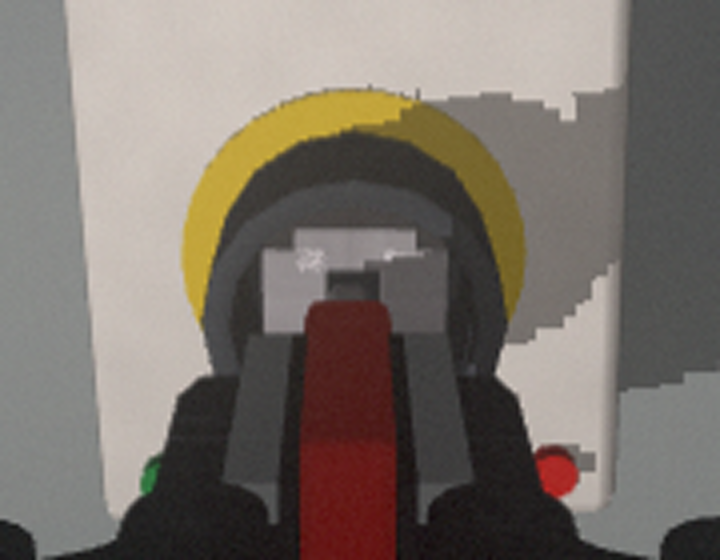

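The crop shows the blade (352,292) centred in the slot mouth (353,285), plates on either side. Descending gently.

```bash
python3 -m inch '{"delta_pos":[[0,0,0.3],[0,0,0.4],[0,0,0.4],[0,0,0],[0,0,0]],"turn":[0,0,0,0,0],"gripper":[1,1,1,1,1]}'
```

```text
clock: 6.6
position: [612.7, -109.3, 96.4]
tool_rot: [[0.998, -0.064, -0.001], [-0.064, -0.998, -0.0], [-0.001, 0.0, -1.0]]
ft_force: [-0.0, 0.6, 0.3]
width: 0.108
gripper_force: 58.8
```

```bash
python3 -m inch '{"delta_pos":[[0,0,0.5],[0,0,0.5],[0,0,0.4],[0,0,0.2],[0,0,0],[0,0,0]],"turn":[0,0,0,0,0,0],"gripper":[1,1,1,1,1,1]}'
```

```text
clock: 7.2
position: [612.8, -109.3, 81.3]
tool_rot: [[0.998, -0.063, 0.0], [-0.063, -0.998, -0.0], [0.0, 0.0, -1.0]]
ft_force: [-2.3, 1.2, 5.2]
width: 0.107
gripper_force: 59.5
```

```bash
python3 -m inch '{"delta_pos":[[0,0,0.1],[0,0.03,0],[0,0.03,0],[0,0.03,0],[0,0.03,0],[0,0.03,0],[0,0.03,0],[0,0.03,0],[0,0,0],[0,0,0]],"turn":[0,8,8,8,8,8,8,8,0,0],"gripper":[1,1,1,1,1,1,1,1,1,1]}'
python3 -c "
from h import *
s=readout.get_state();print(yaw()[1:],s['wrist_torque'],s['ft_force'])"
```

```text
clock: 8.2
position: [611.6, -112.5, 81.3]
tool_rot: [[0.505, -0.863, 0.0], [-0.863, -0.505, -0.003], [0.002, 0.001, -1.0]]
ft_force: [-4.7, -2.5, 9.7]
width: 0.106
gripper_force: 60.3
(np.float64(-149.64706411256327), array([  4.0376428 ,  27.22336078,   2.41129052,   0.16135953,
       -65.18603477,  26.24765002])) [-0.9907772   1.73488026 -0.03891396] [-4.69140783 -2.47345366  9.73624761]
```

```bash
python3 -m inch '{"delta_pos":[[0,0.015,0],[0,0.015,0],[0,0,0]],"turn":[4,4,0],"gripper":[1,1,1]}'
python3 -c "
from h import *
s=readout.get_state();print(yaw()[1:],s['wrist_torque'],s['ft_force'])"
python3 -m inch '{"delta_pos":[[0,0.015,0],[0,0,0]],"turn":[4,0],"gripper":[1,1]}'
python3 -c "
from h import *
s=readout.get_state();print(yaw()[1:],s['wrist_torque'],s['ft_force'])"
```

```text
clock: 8.5
position: [611.3, -112.8, 81.3]
tool_rot: [[0.379, -0.926, -0.0], [-0.926, -0.379, -0.003], [0.003, 0.001, -1.0]]
ft_force: [-5.6, -2.3, 8.8]
width: 0.104
gripper_force: 60.3
(np.float64(-157.74935970269607), array([  4.0192537 ,  27.19757501,   2.36357065,   0.1723484 ,
       -65.17950757,  18.15909797])) [-1.00801095  1.79161709  0.01693933] [-5.57884448 -2.32010896  8.81689884]
clock: 8.7
position: [611.1, -112.9, 81.3]
tool_rot: [[0.313, -0.95, -0.0], [-0.95, -0.313, -0.003], [0.003, 0.001, -1.0]]
ft_force: [-4.3, -3.4, 9.1]
width: 0.104
gripper_force: 60.3
(np.float64(-161.73991014234664), array([  4.01449052,  27.18619858,   2.33876247,   0.17698145,
       -65.17475909,  14.17134207])) [-1.04384615  1.7719565   0.01920666] [-4.26292978 -3.37606129  9.11336305]
```

```bash
python3 -m inch '{"delta_pos":[[0,0,0],[0,0,0],[0,0,0]],"turn":[3,3,0],"gripper":[1,1,1]}'
python3 - <<'E'
from h import *
s=readout.get_state();print(yaw()[1:],s['wrist_torque'],s['ft_force'],s['joint_torque'])
im=imaging.get_image("wrist");np.save("w5.npy",im)
cv2.imwrite("pics/w5.png",cv2.resize(im[150:330,150:370],None,fx=3,fy=3,interpolation=cv2.INTER_CUBIC)[:,:,::-1])
E
```

```text
clock: 9.0
position: [610.6, -112.9, 81.3]
tool_rot: [[0.213, -0.977, -0.001], [-0.977, -0.213, -0.003], [0.003, 0.002, -1.0]]
ft_force: [-7.0, -2.1, 11.0]
width: 0.107
gripper_force: 60.5
(np.float64(-167.6979328929194), array([  4.01908966,  27.17522559,   2.32161221,   0.17332672,
       -65.22334763,   8.21035821])) [-0.9277229   2.33812179  0.19973728] [-7.03085837 -2.0573472  11.01684247] [  2.18781799 -42.90473342  21.49156451   3.085109     2.39444062
  -0.64120693]
```

View pics/w5.png

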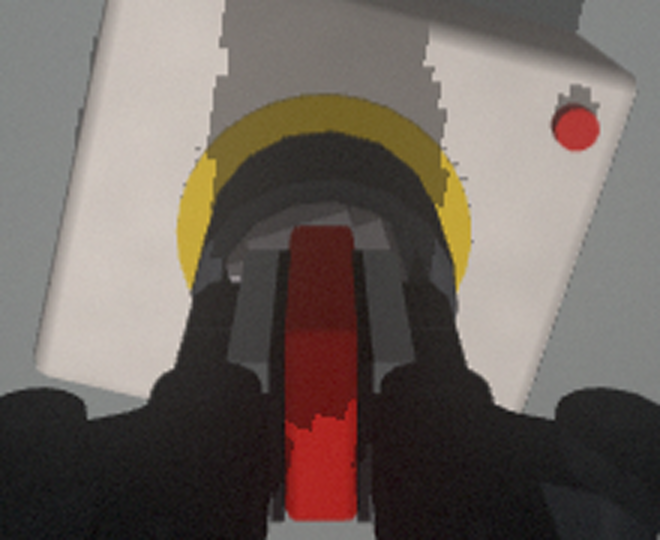

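The crop shows the key seated, shoulder on the drum, turned roughly 75° from the console axis. Torque is rising at the stop; one more nudge confirms.

```bash
python3 -m inch '{"delta_pos":[[0,0,0],[0,0,0],[0,0,0]],"turn":[3,3,0],"gripper":[1,1,1]}'
python3 - <<'E'
from h import *
s=readout.get_state();print(yaw()[1:],s['wrist_torque'],s['ft_force'],s['joint_torque'][5])
E
```

```text
clock: 9.35
position: [610.3, -112.7, 81.3]
tool_rot: [[0.111, -0.994, -0.002], [-0.994, -0.111, -0.003], [0.003, 0.002, -1.0]]
ft_force: [-7.4, -2.3, 11.4]
width: 0.112
gripper_force: 61.0
(np.float64(-173.64823903678857), array([  4.03510848,  27.16600989,   2.30651332,   0.16636523,
       -65.26235581,   2.24703677])) [-0.64783332  2.77848693  0.57200594] [-7.38348972 -2.29814858 11.36640817] -1.0452831164002419
```

```bash
python3 -m inch '{"delta_pos":[[0,0,0],[0,0,0],[0,0,0],[0,0,0],[0,0,-3],[0,0,-4.5],[0,0,-4.5],[-4.74,1.11,0],[-4.74,1.11,0],[-4.74,1.11,0],[-4.74,1.11,0],[-4.74,1.11,0],[-4.74,1.11,0],[-4.74,1.11,0],[-4.74,1.11,0],[-4.74,1.11,0],[0,0,0],[0,0,0],[0,0,0]],"turn":[0,0,0,0,0,0,0,0,0,0,0,0,0,0,0,0,5.4,0,0],"gripper":[0.6,0.5,0.5,0.5,0.5,0.5,0.5,0.3,0.3,0,0,0,0,0,0,0,0,0,0]}'
python3 - <<'E'
from h import *
import pickle
print(yaw());p=imaging.camera_params("wrist");im=imaging.get_image("wrist");pickle.dump(p,open("w6.pkl","wb"));np.save("w6.npy",im)
t=imaging.get_image("top");np.save("t6.npy",t)
a=cv2.resize(im[60:300,130:400],None,fx=1.9,fy=2.2,interpolation=cv2.INTER_CUBIC)
b=cv2.resize(t[150:205,270:330],(270,528),interpolation=cv2.INTER_CUBIC)
cv2.imwrite("pics/w6.png",np.hstack([a,b])[:,:,::-1])
E
```

```text
clock: 11.25
position: [465.1, 301.4, 199.6]
tool_rot: [[0.019, -1.0, -0.0], [-1.0, -0.019, -0.0], [0.0, 0.0, -1.0]]
ft_force: [-0.4, -0.6, 0.1]
width: 1.0
gripper_force: 0.0
(array([465.12505004, 301.39967206, 199.57288595]), np.float64(-178.93377181910012), array([ 4.91228252e+01,  1.57440599e+01,  3.10342733e+00,  6.45043856e-03,
       -7.73731916e+01, -4.80580073e+01]))
```

View pics/w6.png

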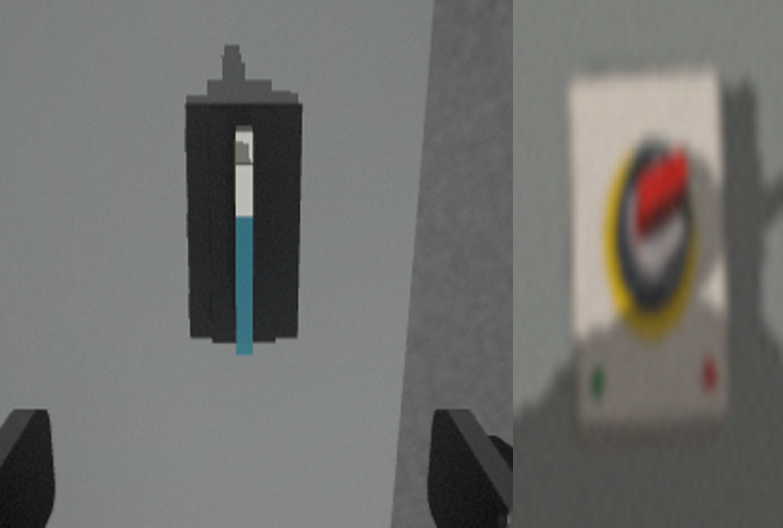

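The left panel shows the plate upright, teal clear end below row 216 (column 244), frosted end above with the notch and a yellow tinge on its left (+x) face, so the label faces +x. The right panel shows the key left turned in the lock.

Run:
```python
from h import *
import pickle
im=np.load("w6.npy");p=pickle.load(open("w6.pkl","rb"));H=hsv(im);h,s,v=[H[...,i].astype(int) for i in range(3)]
te=(h>85)&(h<112)&(s>90)
W=onz(p,biggest(te,(230,130,290,240)),56);print("teal@56",rect(W),W.min(0),W.max(0))
t=np.load("t6.npy");pt=imaging.camera_params("top");H=hsv(t);h,s,v=[H[...,i].astype(int) for i in range(3)]
print("key top",rect(onz(pt,biggest(((h<8)|(h>172))&(s>120),(285,155,325,190)),113)))
```

```text
teal@56 [463.9 311.9  56.1   7.8 -89. ] [460.082247   283.78182067  56.        ] [468.30832665 339.99946711  56.        ]
key top [ 607.2 -112.1   27.9   15.5  -82.3]
```

```bash
python3 -m inch '{"delta_pos":[[-0.61,0.1,4],[0,0,4],[0,0,4],[0,0,3],[0,0,2],[0,0,0],[0,0,0],[0,0,0],[0,0,0],[0,0,0],[0,0,0]],"turn":[0,0,0,0,0,0,0,0,0,0,0],"gripper":[0,0,0.3,0.5,0.5,0.5,1,1,1,1,1]}' 40
```

```text
clock: 12.45
position: [464.7, 308.4, 31.4]
tool_rot: [[0.017, -1.0, 0.002], [-1.0, -0.017, 0.002], [-0.002, -0.002, -1.0]]
ft_force: [-1.4, -0.2, 6.3]
width: 0.084
gripper_force: 42.1
```

```bash
python3 -m inch '{"delta_pos":[[0,0,-2],[0,0,-2],[0,0,-2],[3.6,-0.45,0],[3.6,-0.45,0],[3.6,-0.45,0],[0,0,2],[0,0,2.3],[0,0,1.5],[0,0,0.5],[0,0,0],[0,0,0],[0,0,0]],"turn":[0,0,0,0,0,0,0,0,0,0,0,0,0],"gripper":[1,1,1,1,1,1,1,1,1,1,1,1,1]}'
python3 - <<'E'
from h import *
for i in range(2): im=imaging.get_image("wrist");s=readout.get_state();print(s["position"].round(1),s["ft_force"].round(1))
E
```

```text
clock: 13.75
position: [479.7, 200.5, 27.5]
tool_rot: [[0.017, -1.0, 0.001], [-1.0, -0.017, 0.001], [-0.001, -0.001, -1.0]]
ft_force: [-0.4, 0.2, -0.7]
width: 0.083
gripper_force: 41.1
[479.6 200.4  27.4] [-0.2 -0.1  0.2]
[479.5 200.3  27.3] [ 0.9 -0.2 -0.8]
```

```bash
python3 -m inch '{"delta_pos":[[0,0,0.2],[0,0,0],[0,0,0],[0,0,0],[0,0,0],[0,0.5,0],[0,0.5,0],[0,0.4,0],[0,0,0],[0,0,0]],"turn":[0,0,0,0,0,0,0,0,0,0],"gripper":[1,1,0.7,0.7,0.7,0.7,0.7,0.7,0.7,0.7]}'
python3 - <<'E'
from h import *
print(yaw()[0]);im=imaging.get_image("wrist");np.save("w7.npy",im)
cv2.imwrite("pics/w7.png",im[:,:,::-1])
E
```

```text
clock: 14.85
position: [465.1, 199.8, 24.8]
tool_rot: [[0.017, -1.0, 0.0], [-1.0, -0.017, 0.0], [-0.0, -0.0, -1.0]]
ft_force: [-0.1, 0.1, -0.1]
width: 0.302
gripper_force: 0.1
[465.10212846 199.80947099  24.7983165 ]
```

View pics/w7.png

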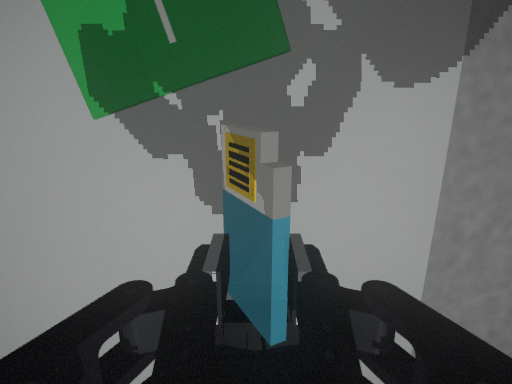

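The plate leans right against the one finger, label (240,165) facing up and left, as intended. I'll let it down between the opening fingers.

```bash
python3 -m inch '{"delta_pos":[[0,0.1,0.3],[0,0.2,0.3],[0,0.2,0.3],[0,0.3,0.3],[0,0.3,0.3],[0,0.3,0.2],[0,0,0],[0,0,0],[0,0,0],[0,0,0]],"turn":[0,0,0,0,0,0,0,0,0,0],"gripper":[0.62,0.54,0.46,0.38,0.32,0.25,0.25,0.25,0.25,0.25]}'
python3 - <<'E'
from h import *
print(yaw()[0]);im=imaging.get_image("wrist");np.save("w8.npy",im)
cv2.imwrite("pics/w8.png",im[:,:,::-1])
E
```

```text
clock: 15.9
position: [451.4, 199.6, 7.8]
tool_rot: [[0.016, -1.0, 0.0], [-1.0, -0.016, 0.0], [-0.0, -0.0, -1.0]]
ft_force: [0.6, -0.7, -0.2]
width: 0.751
gripper_force: 0.0
[451.41020315 199.62119085   7.81900587]
```

View pics/w8.png

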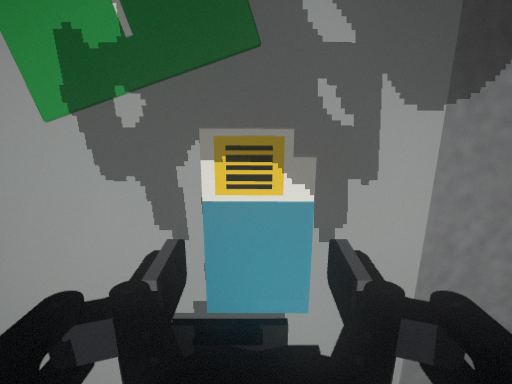

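The plate lies flat, label up (249,165), centred between the pads at its clear end. Narrowing to 55 mm and feeling for the table.

```bash
python3 -m inch '{"delta_pos":[[0,0,0],[0,0,0],[0,0,0.5],[0,0,0.3],[0,0,0],[0,0,0]],"turn":[0,0,0,0,0,0],"gripper":[0.36,0.36,0.36,0.36,0.36,0.36]}'
python3 -m inch '{"delta_pos":[[0,0,0.2],[0,0,0],[0,0,0]],"turn":[0,0,0],"gripper":[0.36,0.36,0.36]}'
python3 -m inch '{"delta_pos":[[0,0,0.1],[0,0,0],[0,0,0]],"turn":[0,0,0],"gripper":[0.36,0.36,0.36]}'
```

```text
clock: 16.55
position: [451.2, 199.4, -0.5]
tool_rot: [[0.017, -1.0, -0.0], [-1.0, -0.017, -0.0], [0.0, 0.0, -1.0]]
ft_force: [-0.1, 0.3, 0.8]
width: 0.638
gripper_force: 0.0
clock: 16.85
position: [451.2, 199.5, -2.3]
tool_rot: [[0.017, -1.0, -0.0], [-1.0, -0.017, -0.0], [0.0, 0.0, -1.0]]
ft_force: [0.1, 0.0, -0.4]
width: 0.639
gripper_force: 0.0
clock: 17.15
position: [451.2, 199.5, -3.3]
tool_rot: [[0.016, -1.0, -0.0], [-1.0, -0.016, -0.0], [0.0, 0.0, -1.0]]
ft_force: [-0.4, -0.5, 0.4]
width: 0.642
gripper_force: 0.0
```

```bash
for i in 1 2; do python3 -m inch '{"delta_pos":[[0,0,0.1],[0,0,0],[0,0,0]],"turn":[0,0,0],"gripper":[0.36,0.36,0.36]}' | grep -E "pos|ft_"; done
```

```text
position: [451.4, 199.6, -3.8]
ft_force: [-1.4, -0.9, 5.5]
position: [451.4, 199.6, -3.9]
ft_force: [-4.4, -0.6, 14.8]
```

```bash
python3 -m inch '{"delta_pos":[[0,0,-0.27],[0,0,0],[0,0,0],[0,0,0],[0,0,0],[0,0,0],[0,0,0]],"turn":[0,0,0,0,0,0,0],"gripper":[0.36,0.36,0.6,0.6,0.6,0.6,0.6]}' 40
python3 -m inch '{"delta_pos":[[0,0,-0.5],[0,0,-1],[0,0,-1.5],[0,0,-2],[0,0,0],[0,0,0]],"turn":[0,0,0,0,0,0],"gripper":[0.6,0.6,0.6,0.6,0.6,0.6]}'
python3 - <<'E'
from h import *
import pickle
print(yaw());p=imaging.camera_params("wrist");im=imaging.get_image("wrist");np.save("w9.npy",im);pickle.dump(p,open("w9.pkl","wb"))
H=hsv(im);h,s,v=[H[...,i].astype(int) for i in range(3)]
roi=(150,80,360,340)
for n,m in(("yellow",(h>18)&(h<35)&(s>120)),("teal",(h>85)&(h<112)&(s>90))):
    c=biggest(m,roi);print(n,rect(c),[rect(onz(p,c,z)) for z in(8,55)])
E
```

```text
clock: 18.45
position: [451.5, 199.7, -2.4]
tool_rot: [[0.017, -1.0, 0.0], [-1.0, -0.017, 0.0], [-0.0, -0.0, -1.0]]
ft_force: [-0.3, -0.5, 5.2]
width: 0.572
gripper_force: 41.3
clock: 19.05
position: [451.3, 199.7, 47.8]
tool_rot: [[0.016, -1.0, 0.001], [-1.0, -0.016, 0.001], [-0.001, -0.001, -1.0]]
ft_force: [-0.7, 0.6, -1.7]
width: 0.573
gripper_force: 41.7
(array([451.29086871, 199.71660474,  47.80655626]), np.float64(-179.06789029503022), array([ 4.20909815e+01,  1.62802404e+01, -2.01604701e+01, -1.99325691e-02,
       -5.34967422e+01, -4.11470063e+01]))
yellow [247. 170.  76.  62.   0.] [array([457.6, 169.8,  41.2,  35.1,   1. ]), array([456.4, 159.3,  30.6,  26. ,   1. ])]
teal [258. 274. 136. 130.   0.] [array([450.3, 236.6,  89.1,  84.8, -89. ]), array([451. , 208.8,  66. ,  62.8, -89. ])]
```

```bash
python3 -m inch '{"delta_pos":[[0,0,-1.4],[0,0,-2],[0,0,-2],[0,0,-2],[0,0,-2],[1,-0.7,0],[2,-1.4,0],[2.3,-1.6,0],[2,-1.4,0],[1,-0.65,0],[0,0,0],[0,0,0],[0,0,0],[0,0,0],[0,0,0]],"turn":[0,0,0,0,0,0,0,0,0,0,0,0,0,0,0],"gripper":[0.6,0.6,0.6,0.6,0.6,0.6,0.6,0.6,0.6,0.6,0.6,0.6,0.6,0.6,0.6]}'
python3 - <<'E'
from h import *
p=imaging.camera_params("wrist");im=imaging.get_image("wrist")
H=hsv(im);h,s,v=[H[...,i].astype(int) for i in range(3)]
c=biggest((h>18)&(h<35)&(s>120),(150,80,360,340));print("label",[rect(onz(p,c,z)) for z in(148,152,156)])
st=readout.get_state();print(st["position"],st["joint_vel"].round(1),st["width"])
for n in("scene","top"):
    t=imaging.get_image(n);np.save(n+"9.npy",t)
t=np.load("scene9.npy");a=np.load("im0.npz")["scene"];H=hsv(t);h,s,v=[H[...,i].astype(int) for i in range(3)]
d=np.abs(t.astype(int)-a).sum(2)
for n,(x0,y0,x1,y1) in dict(module=(290,232,332,266),jar=(338,212,366,246),driver=(180,165,195,202)).items(): print(n,(d[y0:y1,x0:x1]>60).mean().round(3))
m=((h<8)|(h>172))&(s>120);ys,xs=np.where(m[195:235,185:230]);print("red at lock px",len(xs),xs.mean()+185 if len(xs) else 0,ys.mean()+195 if len(xs) else 0)
E
```

```text
clock: 20.6
position: [509.8, 118.0, 141.5]
tool_rot: [[0.017, -1.0, 0.0], [-1.0, -0.017, 0.0], [-0.0, -0.0, -1.0]]
ft_force: [0.5, 0.2, -0.8]
width: 0.573
gripper_force: 41.7
label [array([515.1,  77.8,  30.7,  26.1,   1. ]), array([515. ,  76.9,  29.8,  25.4,   1. ]), array([514.9,  76. ,  28.9,  24.6,   1. ])]
[509.88828471 117.93679738 141.47565723] [-0.2 -0.   0.   0.1 -0.1  0.1] 0.5676472850067492
module 0.0
jar 0.0
driver 0.359
red at lock px 226 199.78761061946904 204.23008849557522
```

Run:
```python
from h import *
for n,roi in(("scene",(175,160,200,205)),("top",(305,215,330,260))):
    for f in(np.load("im0.npz")[n],np.load(n+"9.npy")):
        H=hsv(f);h,s=H[...,0].astype(int),H[...,1].astype(int);c=biggest(((h<8)|(h>172))&(s>120),roi);print(n,rect(c))
# key angle in lock from the top view: long axis of the upper red outline
p=imaging.camera_params("top");t=np.load("t6.npy");H=hsv(t);h,s,v=[H[...,i].astype(int) for i in range(3)]
m=((h<8)|(h>172))&(s>120)
c=biggest(m&(v>130),(285,155,325,190));print(rect(onz(p,c,113)),len(c))
```

```text
scene [186.5 189.5  21.    9.  -90. ]
scene [187.  189.5  21.    8.  -90. ]
top [316.  234.5  25.    8.  -90. ]
top [316.  234.5  25.    8.  -90. ]
[ 610.  -112.1   27.2    8.9  -75.1] 23
```

```bash
python3 -c "
from cell import r
print(r.job_done())"
```

```text
the job is handed in; nothing more can be done
None
```

I handed the job in at about 21 s: the key is fully home and turned clockwise to its stop in the lock. The plate is held still by its clear end, lying flat, label up and about 15 cm above the middle of the mat; I laid it on the table once to regrip it, and the module, jar and screwdriver didn't move.

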